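# Time the belt pulley and pin it

### The job

The belt is off this drive and the pulley has to be timed and locked before a new one goes on. Take the pulley by its rim and turn it until the red line faces the tip of the red pointer, and let go; then lift the orange-headed timing pin out of its wooden stand, put it down through the hole in the pulley and, pressing only lightly, ease the pulley a little further clockwise (seen from above) with it until the pin drops fully home into the socket hidden below, and leave it standing there. Never force the pin, and leave the other things alone.

Things in the scene. Friction and masses are not known exactly. Their poses are not given: they have to be found in the camera images.
- drive_unit: Grey housing of a belt drive, 170 x 190 mm and 34 mm high, fixed to the table; an aluminium pulley lies on top with its axle upright. Origin: centre of the underside, on the pulley's axle; z up, +y towards the red pointer.
- pulley_axis (a point): Point on the pulley's axle at the height of the rim's top (86 mm above the table); fixed. The pulley turns freely either way, without stops, against steady friction (about 0.12 N m), and stays where it is left.
- pointer (a point): Tip of the fixed red pointer, which stands at the housing's +y side just outside the rim: 65 mm from the axle, 86 mm above the table. The pointer is 18 mm wide, reaches out to 92 mm from the axle and up to 86 mm above the table. Its axes are those of the drive unit: x runs along the rim (tangent), y away from the axle.
- mark (a point): Red line engraved on the top of the pulley's rim; this point is its middle, 57.5 mm from the axle, 86 mm above the table. At the start the line stands 0.5 to 1.6 rad counter-clockwise (seen from above) of the pointer.
- pin_hole (a point): The one hole in the pulley's web, 14 mm across, going through the 12 mm web (52 to 64 mm above the table), 42 mm from the axle, diametrically opposite the red line; this point is the centre of its upper mouth.
- timing_pin: Loose timing pin, 86 mm long, 70 g: round steel shank 12 mm thick, 58 mm long, and an orange square head 16 x 16 x 28 mm on top, its sides along the body's x and y. Origin: centre of the foot; z up. It stands in the stand with its foot 8 mm above the table; fully home in the drive the foot is at 37 mm. More than 30 N between pin and drive damages it.
- pin_tip (a point): Centre of the timing pin's foot.
- pin_stand: Wooden stand, 56 x 100 mm, 30 mm high, fixed; the pin stands in the middle hole (13 mm across, 22 mm deep); the two small holes beside it are empty. Origin: centre of the underside, under the pin.
- flux_bottle: Bystander: squeeze bottle with yellow nozzle, 42 mm across, 113 mm high; origin at its foot.
- white_tub: Bystander: white tub, 65 mm across, 68 mm high; origin at its foot.
- screw_dish: Bystander: flat black dish with small screws, 58 mm across, 12 mm high; origin at its foot.
- yellow_tape: Bystander: small roll of yellow tape, 45 mm across, 18 mm high; origin at its foot.
- pulley: Aluminium pulley. Its rim is an upright ring wall, 62 mm outer radius (63.5 mm over the flanges), 9 mm thick, top 86 mm above the table; inside it is a cup 22 mm deep down to a closed web (top 64 mm above the table) with a hub of 16 mm radius, 70 mm above the table. Origin: on the axle, 52 mm above the table; +y points to the red line. The bearing plate below has 66 mm radius, top 50 mm.
- socket_about (a point): Fixed point on the flat steel plate under the pulley (top 50 mm above the table), 42 mm from the axle, exactly opposite the pointer. The hidden socket (a slot 13.5 mm wide along the circle, 16 mm long radially, 13 mm deep) lies an unknown 3 to 8 mm from it, clockwise along the circle. Slid along that circle in the pulley's hole, pressing 3 to 8 N, the pin takes the pulley along and drops 13 mm at the socket.

How it is judged:
On the way:
1. the red line has been brought to face the pointer's tip (within 3.5 mm along the rim) by turning the pulley, and the pulley has been let go, while the pin still stands in its stand (x of mark in the frame of pointer between -0.0035 and 0.0035 m and y of mark in the frame of pointer above -0.03 m and contact force between the fingers and drive_unit below 0.1 N and distance of timing_pin from where it was at the start of the episode below 0.008 m), for 0.2 s.
At the end, for the whole second after the job is handed in: The pin stands upright (within 0.12 rad), at rest, in the pulley's hole (foot within 4 mm of its centre) and home in the socket (foot under 39.5 mm above the table; 37 when bottomed); the red line stands at the pointer's tip (from 2 mm before to 16 mm past it clockwise) (z of pin_tip in the frame of drive_unit below 0.0395 m and horizontal distance between pin_tip and pin_hole below 0.004 m and angle between timing_pin's own z axis and vertical below 0.12 rad and linear speed of timing_pin below 0.02 m/s and x of mark in the frame of pointer between -0.002 and 0.016 m and y of mark in the frame of pointer above -0.03 m); the robot touches nothing.
It fails at once if the pin is forced: pressed against the drive with more than 30 N (contact force between timing_pin and drive_unit above 30 N).
It fails at once if a bystander is moved by more than 30 mm (distance of any of flux_bottle, white_tub, screw_dish, yellow_tape from where it was at the start of the episode above 0.03 m).
It also fails if it takes over 72 s, if anything falls off the work surface, if the arm or the gripper's body presses on something with over 40 N, if the wrist force passes 120 N, or if a joint passes its speed limit or range.

### The arm

A 7-joint arm with a two-finger parallel gripper is mounted at the origin on a cart in front of the work surface, level with it; the furniture and walls round the work are solid. World frame = base frame: x ahead of the robot, y to its left, z up, the work surface at z = 0. Lengths are in m, angles in rad, forces in N, time in s.
With the tool pointing down it reaches from about 0.4 to 0.85 m from the base axis. Payload 6.9 kg.
Tool frame: the origin (TCP) lies at the very end of the fingers, on their centre line; the grasp point (between the pads) lies 19 mm behind it; z points along the fingers, y is the line along which they close (so a half turn about z gives the same grasp; the last joint's range is limited). The gripper opens to 85 mm and grips with 20 to 120 N. Pads are 22 mm wide; open, the fingers measure 114 mm over their backs; the gripper's body (76 mm by 85 mm) begins 54 mm behind the grasp point. The pads swing forward as they close: fully open they stand 13 mm farther back than shut.
Start: joints at [-1.103, 0.507, -0.238, 1.5, 0.126, 1.149, -0.155], TCP at [0.222, 0.584, 0.231] pointing down, gripper open.
Joint ranges: [-3.08, 3.08], [-0.24, 2.05], [-1.43, 1.35], [0, 2.5], [-1.52, 4.66], [0.17, 1.96], [-2.89, 2.89]. Speed limits (rad/s): [2.39, 2.39, 3.14, 3.14, 3.14, 3.14, 3.14].

### API

Orientations are given as a rotation vector (axis times angle).
In Python, from plant import ctrl, cams, hand_in gives the robot as it stands.
- The arm moves only by the shell command python3 -m crank 'ROWS' [OPENING] [FORCE]. ROWS is JSON, a list of rows, each an object of numbers: "tx", "ty", "tz": the shift along the world's x, y, z each as a share of 0.3 m, from -1 to 1; "turn": the turn about the world's z as a share of 60 degrees, from -1 to 1. A call has 1 to 10 rows; each row is the pose to reach, as a shift and turn from the pose commanded when the call began; what a row does not reach only later rows make up. A row lasts 1/10 s, in which the tool goes at most 50 mm and 8.59 degrees, less where a joint would pass 70% of its speed; a pose out of reach is approached as far as the arm can. A call with a number of a shift or a turn outside -1 to 1 is refused whole. A call with a gripper value outside its range is refused whole. OPENING is the closure, from 0 (fully open) to 1 (shut), set as the call begins (- or left out, the last holds). The fingers move at their own pace and stop on an object; FORCE is the grip in N (left out, the last holds). Time passes only in rows, so rows that repeat a pose let the fingers close. It gives the time, the measured TCP pose, the force, the opening and the grip force at its end, in the units of the state.
- ctrl.observe(): the state, without advancing time (a new reading comes with each control period).
- cams.snapshot(name): name is "scene" or "top" or "wrist"; returns (picture, depth): 384x512x3 uint8, red, green, blue; 384x512 float32, m along the optical axis (not along the pixel's ray), 0 where there is no reading.
- cams.get_calibration(name): a dict with "intrinsics" (3x3 intrinsics, pixels), "rvec" (rotation vector, rad) and "tvec" (3), from world to camera coordinates, as OpenCV has them; the wrist camera has in their place "mount" (4x4, takes a point from camera to tool coordinates, whose origin is the TCP and whose axes are the flange's). Camera axes: x right, y down, z forward; pixel columns grow to the right and rows downward; lengths in m; the calibration is good to about 2 mm. A picture is of the moment at which its call begins: read the wrist's pose just before it. get_calibration takes no time and is no camera call.
- hand_in(): hands the job in; it is judged then, once.
The state is a dict: "time_s": time; "q": joint angles; "joint_vel": joint speeds; "joint_efforts": joint torques, N m; "ee_pos": TCP position; "tool_rot": TCP orientation; "contact_force": force on the tool from outside, world axes, zero at the start; "wrist_torque": the same for the moment, N m; "grip_width": finger opening in m; "grip_force": force on a finger pad.
Only numpy, scipy, OpenCV 4.12 (cv2) and the standard library are available. Lean on these libraries where they do the work, as an engineer would, in place of code of your own. Each camera call takes 0.05 s, during which the arm holds its last target. There are 200 camera calls.

## Working session

There is one attempt and no reset: what is moved stays moved. The work goes in short steps, Python scripts to look and compute and a shell command to move; the robot and the scene stay as the last step left them, time stands still between calls to the robot, and variables do not carry over. Pictures are saved under pics/ and viewed, at most 12 in all, crops included, and the job is handed in when it is done.

```bash
ls; mkdir -p pics
cat > h.py <<'E'
import numpy as np,cv2
from plant import ctrl,cams
from scipy.spatial.transform import Rotation as R
def snap(n):
    s=ctrl.observe(); im,d=cams.snapshot(n); c=cams.get_calibration(n); K=np.array(c['intrinsics'])
    if n=='wrist':
        T=np.eye(4);T[:3,:3]=R.from_rotvec(s['tool_rot']).as_matrix();T[:3,3]=s['ee_pos'];T=T@np.array(c['mount'])
    else:
        M=np.eye(4);M[:3,:3]=R.from_rotvec(np.ravel(c['rvec'])).as_matrix();M[:3,3]=np.ravel(c['tvec']);T=np.linalg.inv(M)
    return im,d,K,T
def atz(u,v,z,K,T):
    r=T[:3,:3]@np.linalg.inv(K)@np.array([u,v,1.]); return T[:3,3]+r*(z-T[2,3])/r[2]
def proj(p,K,T):
    q=np.linalg.inv(T)@np.append(p,1); q=K@q[:3]; return q[:2]/q[2]
def atd(u,v,d,K,T):
    return T[:3,3]+T[:3,:3]@np.linalg.inv(K)@np.array([u,v,1.])*d[int(v),int(u)]
E
python3 - <<'E'
from h import *
print(ctrl.observe())
im,d,K,T=snap('top');np.savez('top.npz',im=im,d=d,K=K,T=T)
print(K,T)
cv2.imwrite('pics/top.png',cv2.resize(im[:,:,::-1],(800,600)))
E
```

```text
pics
{'time_s': 0.0, 'q': array([-1.10249605,  0.50835274, -0.23752866,  1.50113282,  0.12569752,
        1.14888082, -0.15482646]), 'joint_vel': array([-0.00116904,  0.00120435,  0.00099709,  0.00056169, -0.00077797,
       -0.00027577, -0.00138369]), 'joint_efforts': array([-1.01578833e-03, -6.20596576e+01, -2.18698852e+00, -2.49650520e+01,
        1.26822709e-02,  1.19795531e-02,  1.22264524e-05]), 'ee_pos': array([0.22170152, 0.5838259 , 0.23042054]), 'tool_rot': array([-5.66721694e-01, -3.08975017e+00,  2.76351714e-03]), 'contact_force': array([ 1.21086255, -0.81342536,  0.02835692]), 'wrist_torque': array([ 0.02893973,  0.01506185, -0.02320007]), 'grip_force': 0.0, 'grip_width': 0.08535563081281268}
[[468.73827837   0.         250.19544874]
 [  0.         468.73827837 187.49548655]
 [  0.           0.           1.        ]] [[ 0.02898504 -0.99718718  0.06912012  0.52774856]
 [-0.99937333 -0.02750412  0.02228183  0.07142227]
 [-0.02031806 -0.06972265 -0.99735948  1.2944071 ]
 [ 0.          0.          0.          1.        ]]
```

View pics/top.png

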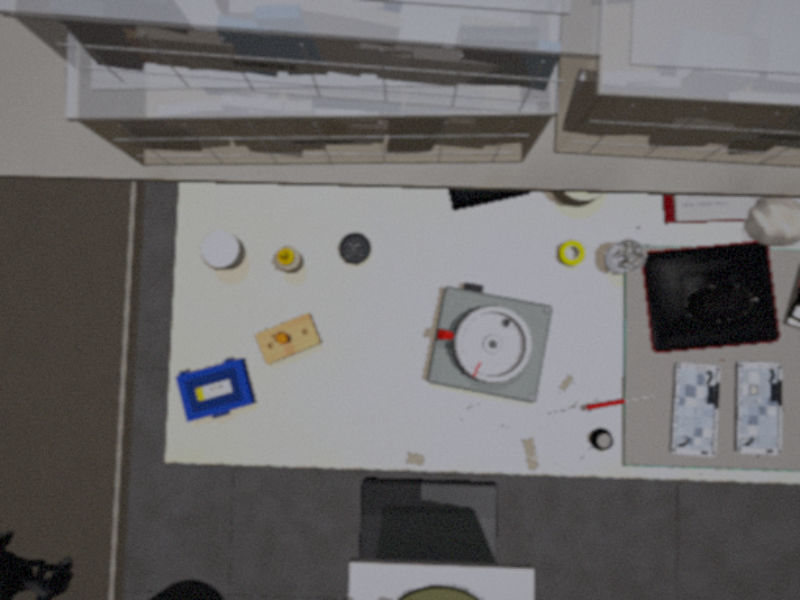

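The top view shows the pulley at about (492,344), the pointer tip at (453,335), the mark at (477,369), the hole at (508,322) and the pin at (283,338). Next I compute the positions and enlarge the crops.

Run:
```python
from h import *
t=np.load('top.npz');im,d,K,T=[t[k] for k in('im','d','K','T')]
s=512/800
for n,u,v,z in [('pul',492,342,.086),('ptip',454,335,.086),('pend',437,334,.086),('mark',476,370,.086),('hole',508,322,.064),('pin',283,338,.094),('c1',445,288,.034),('c2',551,305,.034),('c3',534,402,.034),('c4',428,380,.034),('st1',256,335,.03),('st2',314,314,.03),('st3',322,343,.03),('st4',265,363,.03),('bottle',288,258,.1),('tape',572,253,.018),('dish',355,248,.012),('tub',222,250,.068)]:
    print(n,atz(u*s,v*s,z,K,T).round(3), atd(u*s,v*s,d,K,T).round(3))
a=cv2.resize(im[175:265,265:365,::-1],(600,540),interpolation=cv2.INTER_CUBIC)
b=cv2.resize(im[195:240,160:210,::-1],(200,180),interpolation=cv2.INTER_CUBIC)
o=np.zeros((540,800,3),np.uint8);o[:,:600]=a;o[:180,600:]=b
cv2.imwrite('pics/crop.png',o)
```

```text
pul [ 0.535 -0.07   0.086] [ 0.535 -0.071  0.073]
ptip [ 0.545 -0.007  0.086] [ 0.545 -0.007  0.086]
pend [0.546 0.021 0.086] [0.547 0.018 0.031]
mark [ 0.489 -0.045  0.086] [ 0.488 -0.047  0.065]
hole [ 0.57  -0.098  0.064] [ 0.57  -0.1    0.051]
pin [0.532 0.273 0.094] [0.532 0.273 0.097]
c1 [0.626 0.007 0.034] [ 0.629  0.005 -0.002]
c2 [ 0.602 -0.176  0.034] [ 0.604 -0.182  0.   ]
c3 [ 0.436 -0.149  0.034] [ 0.436 -0.15   0.032]
c4 [0.468 0.032 0.034] [ 0.466  0.031 -0.002]
st1 [0.536 0.331 0.03 ] [ 0.536  0.338 -0.004]
st2 [0.575 0.232 0.03 ] [ 0.576  0.236 -0.001]
st3 [0.526 0.216 0.03 ] [0.526 0.219 0.003]
st4 [0.488 0.313 0.03 ] [0.487 0.319 0.003]
bottle [0.663 0.269 0.1  ] [0.665 0.271 0.089]
tape [ 0.695 -0.214  0.018] [ 0.697 -0.218 -0.001]
dish [0.694 0.166 0.012] [ 0.696  0.167 -0.004]
tub [0.678 0.387 0.068] [0.678 0.387 0.068]
```

View pics/crop.png

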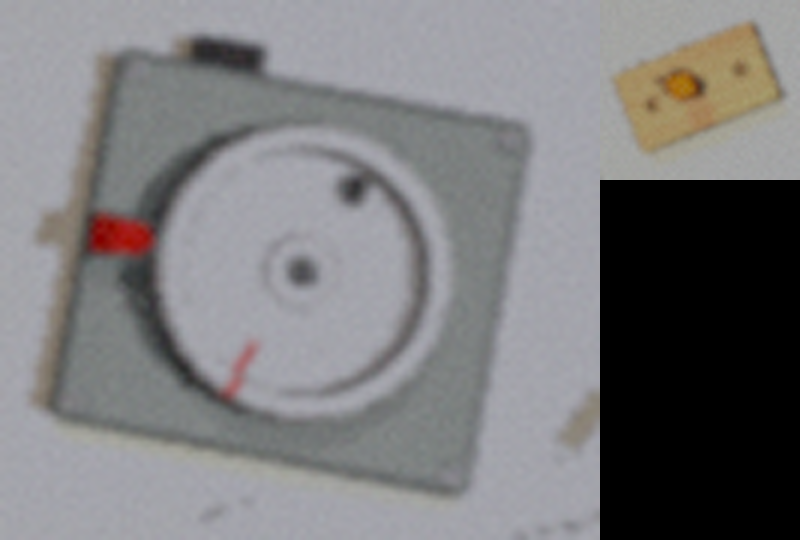

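The crop shows the pulley centre at (304,271), the pointer tip at (153,236) and the mark at about (228,397). The mark is therefore about 72° counter-clockwise of the pointer. I move above the pulley for a close look.

```bash
python3 -m crank '[{"tx":0.1,"ty":-0.17,"tz":0.1},{"tx":0.2,"ty":-0.33,"tz":0.17},{"tx":0.3,"ty":-0.5,"tz":0.17},{"tx":0.4,"ty":-0.66,"tz":0.17},{"tx":0.5,"ty":-0.83,"tz":0.17},{"tx":0.5,"ty":-1,"tz":0.17},{"tx":0.5,"ty":-1,"tz":0.17}]' 0
python3 -m crank '[{"tx":0.1,"ty":-0.17},{"tx":0.2,"ty":-0.33},{"tx":0.3,"ty":-0.5},{"tx":0.4,"ty":-0.66},{"tx":0.45,"ty":-0.83},{"tx":0.45,"ty":-1},{"tx":0.45,"ty":-1},{"tx":0.45,"ty":-1}]'
python3 -m crank '[{"ty":-0.1},{"ty":-0.18},{"ty":-0.18},{"ty":-0.18},{"ty":-0.18}]'
python3 - <<'E'
from h import *
print(ctrl.observe()['q'].round(2),ctrl.observe()['tool_rot'],cams.get_calibration('wrist'))
im,d,K,T=snap('wrist');np.savez('w1.npz',im=im,d=d,K=K,T=T)
cv2.imwrite('pics/w1.png',cv2.resize(im[:,:,::-1],(800,600)))
E
```

```text
[-1.1   0.51 -0.24  1.5   0.13  1.15 -0.15] [-5.66696663e-01 -3.08976433e+00  2.74977537e-03] {'intrinsics': array([[266.03187032,   0.        , 259.36631075],
       [  0.        , 266.03187032, 190.05737765],
       [  0.        ,   0.        ,   1.        ]]), 'mount': array([[ 4.89944092e-05, -9.53809976e-01, -3.00410598e-01,
         7.78579840e-02],
       [ 9.99999777e-01, -1.53240933e-04,  6.49634633e-04,
        -9.76549551e-04],
       [-6.65663194e-04, -3.00410563e-01,  9.53809756e-01,
        -1.42159529e-01],
       [ 0.00000000e+00,  0.00000000e+00,  0.00000000e+00,
         1.00000000e+00]])}invalid input
invalid input
invalid input
```

View pics/w1.png

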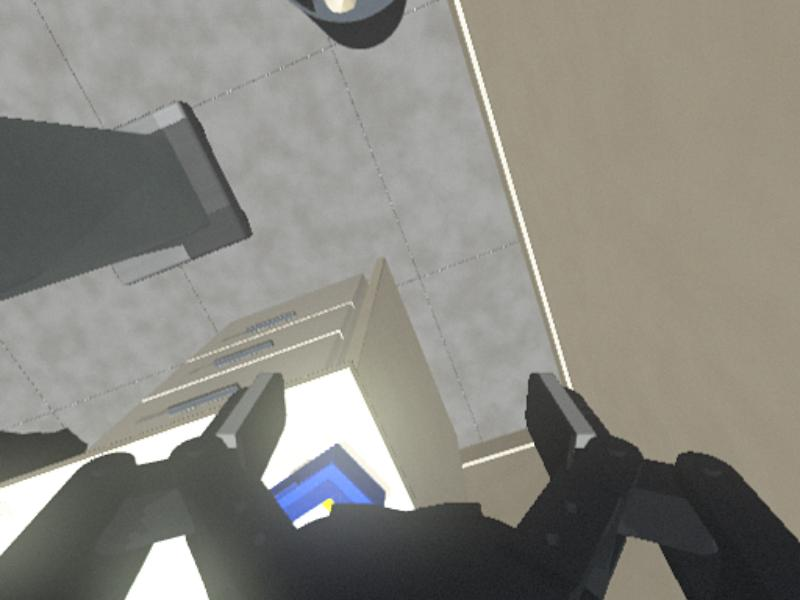

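All four keys are probably required in each row, so I retry. The wrist view is only of the floor and the table edge.

```bash
python3 -m crank '[{"tx":0.1,"ty":-0.17,"tz":0.1,"turn":0},{"tx":0.2,"ty":-0.33,"tz":0.17,"turn":0},{"tx":0.3,"ty":-0.5,"tz":0.17,"turn":0},{"tx":0.4,"ty":-0.66,"tz":0.17,"turn":0},{"tx":0.5,"ty":-0.83,"tz":0.17,"turn":0},{"tx":0.5,"ty":-1,"tz":0.17,"turn":0},{"tx":0.5,"ty":-1,"tz":0.17,"turn":0}]' 0 40
```

```text
time_s: 0.8
ee_pos: [0.3723, 0.2819, 0.282]
tool_rot: [-0.568, -3.089, 0.001]
contact_force: [1.2, -1.1, -0.2]
grip_width: 0.0852
grip_force: 0.0
```

```bash
python3 -m crank '[{"tx":0.1,"ty":-0.17,"tz":0,"turn":0},{"tx":0.2,"ty":-0.33,"tz":0,"turn":0},{"tx":0.3,"ty":-0.5,"tz":0,"turn":0},{"tx":0.4,"ty":-0.66,"tz":0,"turn":0},{"tx":0.45,"ty":-0.83,"tz":0,"turn":0},{"tx":0.5,"ty":-1,"tz":0,"turn":0},{"tx":0.5,"ty":-1,"tz":0,"turn":0},{"tx":0.5,"ty":-1,"tz":0,"turn":0}]' 
python3 -m crank '[{"tx":0.05,"ty":-0.1,"tz":0,"turn":0},{"tx":0.05,"ty":-0.18,"tz":0,"turn":0},{"tx":0.05,"ty":-0.18,"tz":0,"turn":0},{"tx":0.05,"ty":-0.18,"tz":0,"turn":0}]'
python3 - <<'E'
from h import *
print(ctrl.observe()['q'].round(2))
im,d,K,T=snap('wrist');np.savez('w1.npz',im=im,d=d,K=K,T=T)
cv2.imwrite('pics/w1.png',cv2.resize(im[:,:,::-1],(800,600)))
E
```

```text
time_s: 1.6
ee_pos: [0.5225, -0.0222, 0.2817]
tool_rot: [0.58, 3.087, -0.005]
contact_force: [-0.3, -0.6, 0.6]
grip_width: 0.0854
grip_force: 0.0
time_s: 2.0
ee_pos: [0.5365, -0.0692, 0.2819]
tool_rot: [-0.567, -3.089, -0.001]
contact_force: [0.4, -0.4, 0.5]
grip_width: 0.0854
grip_force: 0.0
[ 0.05  0.33  0.04  1.64 -0.02  1.17  1.31]
```

View pics/w1.png

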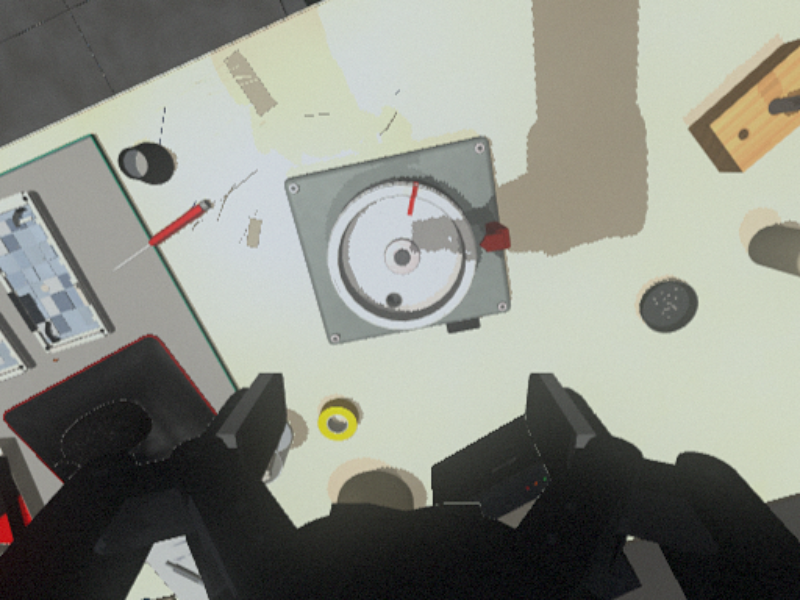

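The wrist view shows the pulley hub at (402,257), the mark from (416,185) to (410,213), the pointer tip at about (482,237), the hole at (393,299) and the tape at (338,422). I compute their positions with a red mask.

```bash
cat >> h.py <<'E'
def red(im,d,K,T,C=None):
    x=im.astype(int); m=((x[:,:,0]>1.7*x[:,:,1])&(x[:,:,0]>1.7*x[:,:,2])&(x[:,:,0]>70)).astype(np.uint8)
    v,u=np.nonzero(m); P=np.array([atz(a,b,.086,K,T)[:2] for a,b in zip(u,v)])
    D=np.array([atd(a,b,d,K,T)[2] for a,b in zip(u,v)])
    return P,D
def report(C,name='wrist',w=None):
    im,d,K,T=w if w is not None else snap(name); P,D=red(im,d,K,T); q=P-C; r=np.hypot(*q.T); a=np.degrees(np.arctan2(q[:,1],q[:,0]))
    p=(r>.064)&(r<.1)&(D>.07); m=(r>.053)&(r<.0625)
    print('pointer n',p.sum(),'rmin',r[p].min() if p.any() else 0,'ang',np.median(a[p]) if p.any() else 0,'| mark n',m.sum(),'ang',np.median(a[m]) if m.any() else 0)
    return im,d,K,T
E
python3 - <<'E'
from h import *
t=np.load('w1.npz');im,d,K,T=w=[t[k] for k in('im','d','K','T')]
s=.64
C1=atz(402*s,254.5*s,.086,K,T);print('rim',C1,'hub',atz(402*s,257*s,.07,K,T))
# rim top pixels by depth: z in .082-.09
vv,uu=np.mgrid[:384,:512]; ray=np.stack([uu,vv,np.ones_like(uu)],-1)@np.linalg.inv(K).T
W=(ray*d[...,None])@T[:3,:3].T+T[:3,3]
m=(abs(W[...,2]-.086)<.004)&(np.hypot(W[...,0]-C1[0],W[...,1]-C1[1])<.0655)
q=W[m][:,:2];A=np.c_[2*q,np.ones(len(q))];s_=np.linalg.lstsq(A,(q**2).sum(1),rcond=None)[0]
print(len(q),'fit',s_[:2],np.sqrt(s_[2]+(s_[:2]**2).sum()))
report(s_[:2],w=w); report(C1[:2],w=w)
print('hole',atz(393*s,299*s,.064,K,T),'ptip',atz(482*s,237*s,.086,K,T))
E
```

```text
rim [ 0.52751098 -0.06940155  0.086     ] hub [ 0.53259384 -0.0714591   0.07      ]
1870 fit [ 0.53198986 -0.07183028] 0.05697351821781154
pointer n 176 rmin 0.06589384332679467 ang 81.34961087544526 | mark n 19 ang 149.0113647983038
pointer n 176 rmin 0.06433701230207982 ang 77.74487597760354 | mark n 10 ang 148.88788852081137
hole [ 0.56714937 -0.09349244  0.064     ] ptip [ 0.53717045 -0.00321253  0.086     ]
```

```bash
python3 -m crank '[{"tx":0.02,"ty":-0.15,"tz":-0.1,"turn":0.14},{"tx":0.025,"ty":-0.197,"tz":-0.25,"turn":0.28},{"tx":0.025,"ty":-0.197,"tz":-0.4,"turn":0.42},{"tx":0.025,"ty":-0.197,"tz":-0.5,"turn":0.55},{"tx":0.025,"ty":-0.197,"tz":-0.55,"turn":0.55},{"tx":0.025,"ty":-0.197,"tz":-0.55,"turn":0.55},{"tx":0.025,"ty":-0.197,"tz":-0.55,"turn":0.55}]' 0.5 40
python3 - <<'E'
from h import *
im,d,K,T=snap('wrist')
cv2.imwrite('pics/w2.png',im[:,:,::-1])
E
```

```text
time_s: 2.75
ee_pos: [0.5447, -0.1277, 0.1177]
tool_rot: [-0.336, 3.123, 0.001]
contact_force: [0.4, 0.0, -0.3]
grip_width: 0.043
grip_force: 0.0
```

View pics/w2.png

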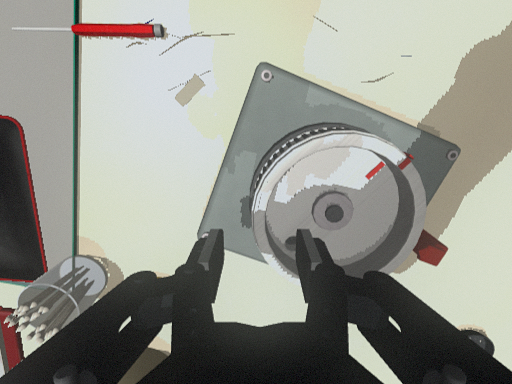

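The fingers at (215,250) and (305,250) straddle the rim near (270,255). I go down and close on it.

```bash
python3 -m crank '[{"tx":0,"ty":0,"tz":-0.08,"turn":0},{"tx":0,"ty":0,"tz":-0.157,"turn":0},{"tx":0,"ty":0,"tz":-0.157,"turn":0},{"tx":0,"ty":0,"tz":-0.157,"turn":0}]' 
python3 -m crank '[{"tx":0,"ty":0,"tz":0,"turn":0},{"tx":0,"ty":0,"tz":0,"turn":0},{"tx":0,"ty":0,"tz":0,"turn":0},{"tx":0,"ty":0,"tz":0,"turn":0},{"tx":0,"ty":0,"tz":0,"turn":0}]' 1 40
python3 - <<'E'
from math import *
# arc: phi from -78, rows of -7 deg, shares relative to start
for s,e in((-78,-112),(-112,-145.5)):
  print([(round(.0575*(cos(radians(p))-cos(radians(s)))/.3,3),round(.0575*(sin(radians(p))-sin(radians(s)))/.3,3),round((p-s)/60,3)) for p in [s+(e-s)*k/6 for k in range(1,7)]])
E
```

```text
time_s: 3.2
ee_pos: [0.545, -0.1286, 0.0714]
tool_rot: [-0.335, 3.123, -0.001]
contact_force: [-0.4, -1.2, 0.4]
grip_width: 0.0428
grip_force: 0.0
time_s: 3.7
ee_pos: [0.5453, -0.128, 0.0716]
tool_rot: [-0.334, 3.121, 0.0]
contact_force: [-0.2, 3.0, 6.6]
grip_width: 0.0081
grip_force: 38.6
[(-0.019, -0.003, -0.094), (-0.038, -0.004, -0.189), (-0.057, -0.003, -0.283), (-0.075, -0.001, -0.378), (-0.094, 0.004, -0.472), (-0.112, 0.01, -0.567)]
[(-0.017, 0.008, -0.093), (-0.033, 0.017, -0.186), (-0.048, 0.028, -0.279), (-0.062, 0.041, -0.372), (-0.075, 0.054, -0.465), (-0.086, 0.069, -0.558)]
```

```bash
python3 -m crank '[{"tx":-0.019,"ty":-0.003,"tz":0,"turn":-0.094},{"tx":-0.038,"ty":-0.004,"tz":0,"turn":-0.189},{"tx":-0.057,"ty":-0.003,"tz":0,"turn":-0.283},{"tx":-0.075,"ty":-0.001,"tz":0,"turn":-0.378},{"tx":-0.094,"ty":0.004,"tz":0,"turn":-0.472},{"tx":-0.112,"ty":0.01,"tz":0,"turn":-0.567},{"tx":-0.112,"ty":0.01,"tz":0,"turn":-0.567}]'
python3 -m crank '[{"tx":-0.017,"ty":0.008,"tz":0,"turn":-0.093},{"tx":-0.033,"ty":0.017,"tz":0,"turn":-0.186},{"tx":-0.048,"ty":0.028,"tz":0,"turn":-0.279},{"tx":-0.062,"ty":0.041,"tz":0,"turn":-0.372},{"tx":-0.075,"ty":0.054,"tz":0,"turn":-0.465},{"tx":-0.086,"ty":0.069,"tz":0,"turn":-0.558},{"tx":-0.086,"ty":0.069,"tz":0,"turn":-0.558},{"tx":-0.086,"ty":0.069,"tz":0,"turn":-0.558}]'
python3 - <<'E'
from h import *
im,d,K,T=report(np.array([.532,-.072])); im2,d2,K2,T2=report(np.array([.536,-.07]),'top')
o=np.zeros((384,800,3),np.uint8);o[:,:512]=im[:,:,::-1];o[:288,512:]=cv2.resize(im2[175:265,270:360,::-1],(288,288));cv2.imwrite('pics/w3.png',o)
E
```

```text
time_s: 4.4
ee_pos: [0.5118, -0.1249, 0.0716]
tool_rot: [0.597, 3.081, 0.001]
contact_force: [1.6, 2.6, 6.6]
grip_width: 0.0082
grip_force: 38.6
time_s: 5.2
ee_pos: [0.4864, -0.1045, 0.0715]
tool_rot: [1.455, 2.781, 0.003]
contact_force: [0.1, 2.2, 7.5]
grip_width: 0.0078
grip_force: 39.0
pointer n 1279 rmin 0.065101445873127 ang 82.29607047805159 | mark n 129 ang 81.74742334155341
pointer n 52 rmin 0.06452763611112418 ang 82.67696122151781 | mark n 0 ang 0
```

View pics/w3.png

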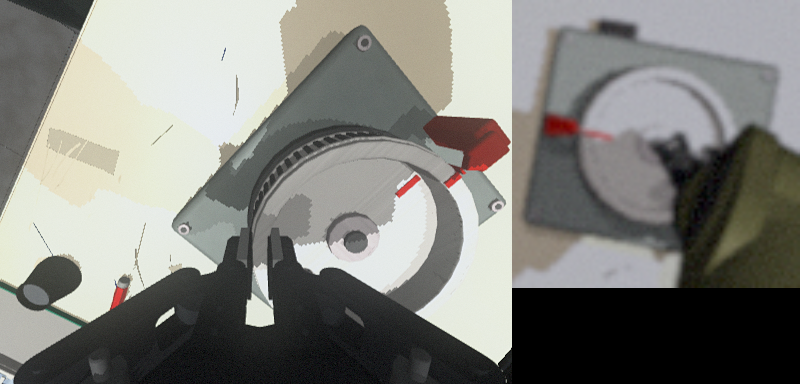

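The mark is at 81.7° and the pointer at 82.3°, so they line up. I release the rim, lift, check, and go to the pin.

```bash
python3 -m crank '[{"tx":0,"ty":0,"tz":0,"turn":0},{"tx":0,"ty":0,"tz":0,"turn":0},{"tx":0,"ty":0,"tz":0,"turn":0},{"tx":0,"ty":0,"tz":0,"turn":0}]' 0.5
python3 -m crank '[{"tx":0,"ty":0,"tz":0.1,"turn":0.1},{"tx":0.02,"ty":0.02,"tz":0.25,"turn":0.24},{"tx":0.08,"ty":0.08,"tz":0.4,"turn":0.38},{"tx":0.14,"ty":0.1,"tz":0.55,"turn":0.5},{"tx":0.14,"ty":0.1,"tz":0.6,"turn":0.55},{"tx":0.14,"ty":0.1,"tz":0.6,"turn":0.55},{"tx":0.14,"ty":0.1,"tz":0.6,"turn":0.55}]' 0
python3 - <<'E'
from h import *
im,d,K,T=w=report(np.array([.532,-.072])); np.savez('w4.npz',im=im,d=d,K=K,T=T)
vv,uu=np.mgrid[:384,:512]; ray=np.stack([uu,vv,np.ones_like(uu)],-1)@np.linalg.inv(K).T
W=(ray*d[...,None])@T[:3,:3].T+T[:3,3]
m=(abs(W[...,2]-.086)<.004)&(np.hypot(W[...,0]-.532,W[...,1]+.072)<.0655)
q=W[m][:,:2];A=np.c_[2*q,np.ones(len(q))];s_=np.linalg.lstsq(A,(q**2).sum(1),rcond=None)[0]
print(len(q),'fit',s_[:2],np.sqrt(s_[2]+(s_[:2]**2).sum()));report(s_[:2],w=w)
cv2.imwrite('pics/w4.png',cv2.resize(im[:,:,::-1],(800,600)))
E
```

```text
time_s: 5.7
ee_pos: [0.4848, -0.1052, 0.0701]
tool_rot: [-1.458, -2.783, 0.0]
contact_force: [0.2, 0.8, -0.0]
grip_width: 0.0427
grip_force: 0.0
time_s: 6.4
ee_pos: [0.5264, -0.0753, 0.2497]
tool_rot: [-0.609, -3.081, 0.0]
contact_force: [-0.9, 0.3, -0.6]
grip_width: 0.0854
grip_force: 0.0
pointer n 208 rmin 0.06678147906563674 ang 81.69595977118692 | mark n 16 ang 82.12354296023801
2252 fit [ 0.53212666 -0.07200841] 0.05706134021693946
pointer n 208 rmin 0.06676951154350488 ang 81.79174783240093 | mark n 16 ang 82.24344233863204
```

View pics/w4.png

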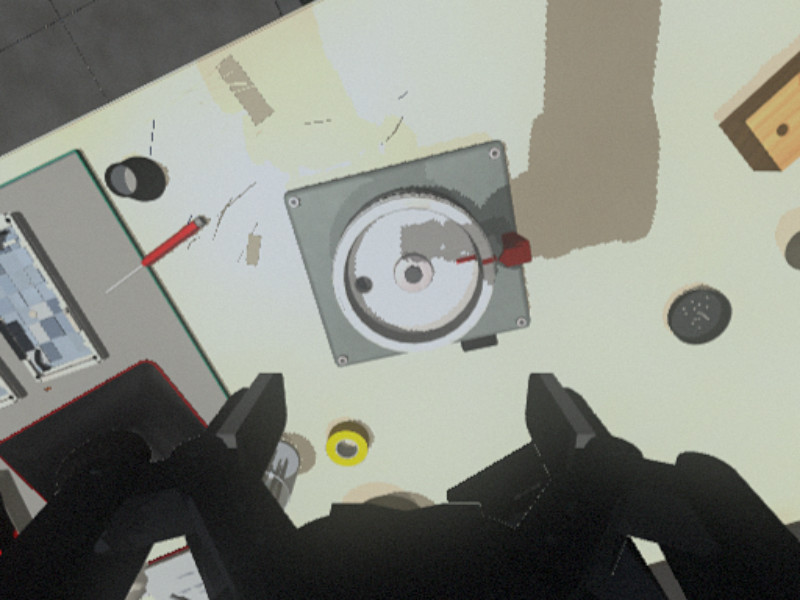

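The view shows the line at (475,261) facing the pointer tip at (500,257), with the hole at (363,285). I go on to the pin.

```bash
python3 -m crank '[{"tx":0,"ty":0.16,"tz":0,"turn":0},{"tx":0,"ty":0.33,"tz":0,"turn":0},{"tx":0,"ty":0.5,"tz":0,"turn":0},{"tx":0,"ty":0.66,"tz":0,"turn":0},{"tx":0,"ty":0.83,"tz":0,"turn":0},{"tx":0.02,"ty":1,"tz":0,"turn":0},{"tx":0.02,"ty":1,"tz":0,"turn":0}]'
python3 -m crank '[{"tx":0,"ty":0.16,"tz":-0.1,"turn":0},{"tx":0,"ty":0.16,"tz":-0.2,"turn":0},{"tx":0,"ty":0.16,"tz":-0.25,"turn":0},{"tx":0,"ty":0.16,"tz":-0.25,"turn":0},{"tx":0,"ty":0.16,"tz":-0.25,"turn":0}]'
python3 - <<'E'
from h import *
im,d,K,T=snap('wrist');np.savez('w5.npz',im=im,d=d,K=K,T=T);print(ctrl.observe()['q'].round(2))
x=im.astype(int);hsv=cv2.cvtColor(im,cv2.COLOR_RGB2HSV)
m=((hsv[...,0]>5)&(hsv[...,0]<22)&(hsv[...,1]>150)&(hsv[...,2]>90)).astype(np.uint8)
n,l,st,c=cv2.connectedComponentsWithStats(m)
for i in range(1,n):
    if st[i,4]>30:
        v,u=np.nonzero(l==i);Z=np.array([atd(a,b,d,K,T) for a,b in zip(u,v)]);t=Z[:,2]>.088
        print(st[i],t.sum())
        if t.sum()>20:
            P=np.array([atz(a,b,.094,K,T)[:2] for a,b in zip(u[t],v[t])]).astype(np.float32)
            r=cv2.minAreaRect(P*1000);print('head top',r,P.mean(0))
cv2.imwrite('pics/w5.png',im[:,:,::-1])
E
```

```text
time_s: 7.15
ee_pos: [0.5307, 0.2332, 0.2477]
tool_rot: [-0.592, -3.081, -0.003]
contact_force: [-0.9, -0.2, -0.1]
grip_width: 0.0854
grip_force: 0.0
time_s: 7.65
ee_pos: [0.5328, 0.272, 0.1745]
tool_rot: [-0.609, -3.081, 0.003]
contact_force: [-0.6, 0.1, 0.4]
grip_width: 0.0854
grip_force: 0.0
[-0.56  0.51  0.08  1.66 -0.05  0.98  0.71]
[254 184  23  22 274] 274
head top ((531.0599365234375, 276.6867370605469), (14.849039077758789, 15.127328872680664), 24.73794174194336) [0.5312014 0.2768515]
```

View pics/w5.png

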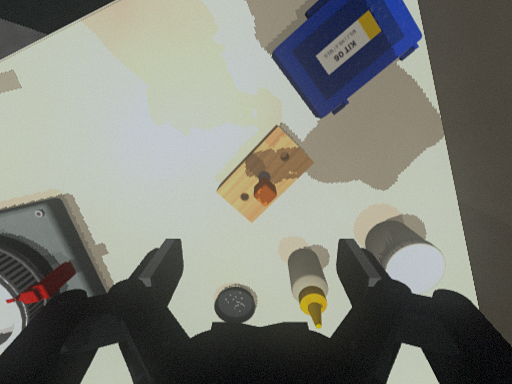

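The orange head is at (265,194), with its sides at about 24° to the world axes. I turn to match it, lower partly and measure again.

```bash
cat >> h.py <<'E'
def head(ztop=.094,w=None):
    im,d,K,T=w if w is not None else snap('wrist')
    hsv=cv2.cvtColor(im,cv2.COLOR_RGB2HSV)
    m=((hsv[...,0]>3)&(hsv[...,0]<22)&(hsv[...,1]>150)&(hsv[...,2]>70))
    v,u=np.nonzero(m);Z=np.array([atd(a,b,d,K,T) for a,b in zip(u,v)]);t=abs(Z[:,2]-ztop)<.005
    P=np.array([atz(a,b,ztop,K,T)[:2] for a,b in zip(u[t],v[t])]).astype(np.float32)
    print('head',t.sum(),cv2.minAreaRect(P*1000),P.mean(0),'z',np.median(Z[t,2])); return im
E
python3 -m crank '[{"tx":0,"ty":0.016,"tz":0,"turn":0.14},{"tx":-0.006,"ty":0.016,"tz":-0.05,"turn":0.28},{"tx":-0.006,"ty":0.016,"tz":-0.1,"turn":0.42},{"tx":-0.006,"ty":0.016,"tz":-0.15,"turn":0.56},{"tx":-0.006,"ty":0.016,"tz":-0.165,"turn":0.7},{"tx":-0.006,"ty":0.016,"tz":-0.165,"turn":0.76},{"tx":-0.006,"ty":0.016,"tz":-0.165,"turn":0.76}]'
python3 -c "
from h import *
im=head();cv2.imwrite('pics/w6.png',im[:,:,::-1])"
```

```text
time_s: 8.4
ee_pos: [0.532, 0.2772, 0.1267]
tool_rot: [-0.633, 3.075, 0.001]
contact_force: [0.1, -0.7, -0.4]
grip_width: 0.0851
grip_force: 0.0
head 425 ((530.0170288085938, 275.6688537597656), (16.210609436035156, 14.9344482421875), 23.90235137939453) [0.52991015 0.27587163] z 0.09334457354210385
```

```bash
python3 -m crank '[{"tx":-0.006,"ty":-0.004,"tz":-0.1,"turn":0},{"tx":-0.006,"ty":-0.004,"tz":-0.18,"turn":0},{"tx":-0.006,"ty":-0.004,"tz":-0.19,"turn":0},{"tx":-0.006,"ty":-0.004,"tz":-0.19,"turn":0}]'
python3 -m crank '[{"tx":0,"ty":0,"tz":0,"turn":0},{"tx":0,"ty":0,"tz":0,"turn":0},{"tx":0,"ty":0,"tz":0,"turn":0},{"tx":0,"ty":0,"tz":0,"turn":0},{"tx":0,"ty":0,"tz":0,"turn":0},{"tx":0,"ty":0,"tz":0,"turn":0},{"tx":0,"ty":0,"tz":0,"turn":0}]' 1 45
```

```text
time_s: 8.85
ee_pos: [0.5295, 0.2765, 0.069]
tool_rot: [0.633, -3.077, 0.0]
contact_force: [0.9, 0.4, 0.4]
grip_width: 0.0854
grip_force: 0.0
time_s: 9.55
ee_pos: [0.5297, 0.2764, 0.0691]
tool_rot: [-0.634, 3.076, -0.0]
contact_force: [-0.5, 0.2, 5.1]
grip_width: 0.0153
grip_force: 44.9
```

```bash
python3 -m crank '[{"tx":0,"ty":0,"tz":0.06,"turn":0},{"tx":0,"ty":0,"tz":0.15,"turn":0},{"tx":0,"ty":0,"tz":0.3,"turn":0},{"tx":0,"ty":0,"tz":0.4,"turn":0},{"tx":0,"ty":0,"tz":0.4,"turn":0}]'
python3 -m crank '[{"tx":0,"ty":-0.13,"tz":0,"turn":0},{"tx":0,"ty":-0.26,"tz":0,"turn":0},{"tx":0,"ty":-0.4,"tz":0,"turn":0},{"tx":0,"ty":-0.53,"tz":0,"turn":0},{"tx":0,"ty":-0.66,"tz":0,"turn":0},{"tx":0,"ty":-0.8,"tz":0,"turn":0},{"tx":0,"ty":-0.9,"tz":0,"turn":0},{"tx":-0.012,"ty":-1,"tz":0,"turn":0},{"tx":-0.012,"ty":-1,"tz":0,"turn":0}]'
python3 -m crank '[{"tx":0,"ty":-0.1,"tz":0,"turn":0},{"tx":0,"ty":-0.2,"tz":0,"turn":0},{"tx":0,"ty":-0.3,"tz":-0.05,"turn":0},{"tx":0,"ty":-0.3,"tz":-0.1,"turn":0},{"tx":0,"ty":-0.3,"tz":-0.1,"turn":0},{"tx":0,"ty":-0.3,"tz":-0.1,"turn":0}]'
python3 - <<'E'
from h import *
C=np.array([.532,-.072])
im,d,K,T=w=report(C);np.savez('w6.npz',im=im,d=d,K=K,T=T);s=ctrl.observe();print(s['q'].round(2))
t=s['ee_pos'];f=t-[0,0,.061];h=np.array([.5261,-.1136,.064])
print('foot px',proj(f,K,T),'head top',proj(f+[0,0,.086],K,T),'hole px',proj(h,K,T),'foot xyz',f)
c=im[180:384,160:360,::-1];cv2.imwrite('pics/w6.png',cv2.resize(c,(588,600),interpolation=cv2.INTER_CUBIC))
E
```

```text
time_s: 10.05
ee_pos: [0.5312, 0.2778, 0.193]
tool_rot: [-0.633, 3.07, 0.004]
contact_force: [1.0, 0.5, -0.5]
grip_width: 0.0152
grip_force: 44.3
time_s: 10.95
ee_pos: [0.5244, -0.0288, 0.1874]
tool_rot: [0.624, -3.076, 0.003]
contact_force: [0.6, -0.5, -0.5]
grip_width: 0.0151
grip_force: 44.3
time_s: 11.55
ee_pos: [0.5255, -0.1122, 0.1582]
tool_rot: [0.636, -3.075, -0.002]
contact_force: [0.2, 0.3, -0.6]
grip_width: 0.0154
grip_force: 44.3
pointer n 409 rmin 0.06400745382222224 ang 79.37390594119934 | mark n 349 ang -12.734317345214626
[ 0.23  0.44 -0.1   1.84  0.05  0.87  2.09]
foot px [259.03062982 207.43597899] head top [259.37963655 268.9410736 ] hole px [257.46429664 193.9351264 ] foot xyz [ 0.52594227 -0.11214687  0.09773051]
```

View pics/w6.png

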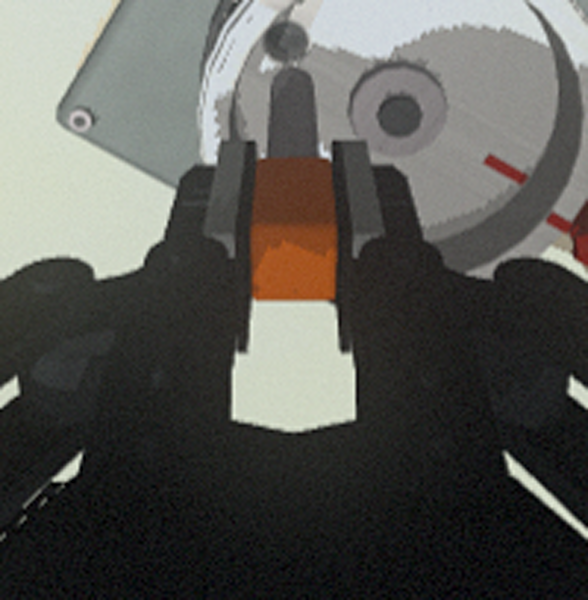

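The crop shows the hole at (286,42), exactly where predicted, and the pin foot at about (292,85). I lower to just above the web and compare them directly.

```bash
python3 -m crank '[{"tx":0.002,"ty":-0.005,"tz":-0.05,"turn":0},{"tx":0.002,"ty":-0.005,"tz":-0.088,"turn":0},{"tx":0.002,"ty":-0.005,"tz":-0.088,"turn":0},{"tx":0.002,"ty":-0.005,"tz":-0.088,"turn":0}]'
python3 - <<'E'
from h import *
im,d,K,T=snap('wrist');s=ctrl.observe()
t=s['ee_pos'];f=t-[0,0,.061];h=np.array([.5261,-.1136,.064])
print('foot px',proj(f,K,T),'hole px',proj(h,K,T),'foot xyz',f)
b=im.copy()
for a in np.linspace(0,6.28,60):
    q=proj(f+.006*np.array([np.cos(a),np.sin(a),0]),K,T);print(end='')
    q2=proj(h+.007*np.array([np.cos(a),np.sin(a),0]),K,T)
    for p,c in((q,(0,255,0)),(q2,(255,0,255))): cv2.circle(b,tuple(np.round(p).astype(int)),0,c,-1)
c=lambda i:cv2.resize(i[170:240,225:295,::-1],(400,400),interpolation=cv2.INTER_CUBIC)
cv2.imwrite('pics/w7.png',np.hstack([c(im),c(b)]))
E
```

```text
time_s: 12.0
ee_pos: [0.5264, -0.1145, 0.1324]
tool_rot: [0.636, -3.076, -0.0]
contact_force: [0.2, -0.6, -0.8]
grip_width: 0.015
grip_force: 44.3
foot px [258.98206725 206.89909252] hole px [260.36746926 203.51910039] foot xyz [ 0.52662116 -0.11465299  0.07172779]
```

View pics/w7.png

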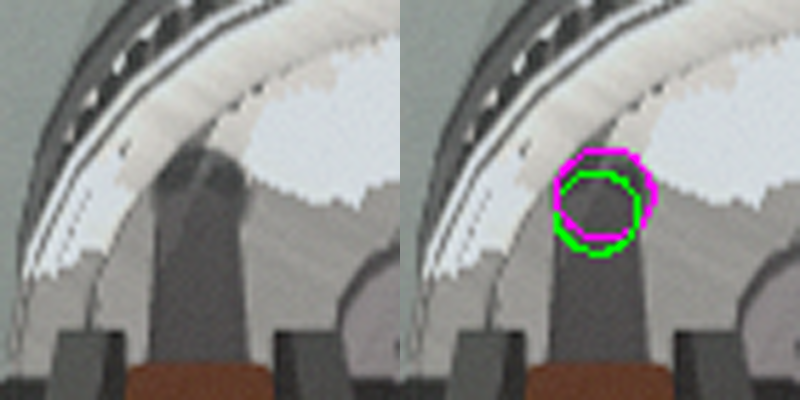

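The pin sits over the hole; a correction of about 1 mm is needed. I shift and lower gently, watching the force.

```bash
python3 -m crank '[{"tx":-0.002,"ty":0.004,"tz":0,"turn":0},{"tx":-0.002,"ty":0.004,"tz":-0.015,"turn":0},{"tx":-0.002,"ty":0.004,"tz":-0.025,"turn":0},{"tx":-0.002,"ty":0.004,"tz":-0.03,"turn":0},{"tx":-0.002,"ty":0.004,"tz":-0.03,"turn":0}]'
```

```text
time_s: 12.55
ee_pos: [0.5255, -0.1138, 0.1229]
tool_rot: [0.635, -3.076, -0.0]
contact_force: [-0.2, 0.6, -0.8]
grip_width: 0.0149
grip_force: 44.3
```

```bash
python3 -m crank '[{"tx":0,"ty":0,"tz":-0.008,"turn":0},{"tx":0,"ty":0,"tz":-0.013,"turn":0},{"tx":0,"ty":0,"tz":-0.013,"turn":0}]'
python3 -m crank '[{"tx":0,"ty":0,"tz":-0.006,"turn":0},{"tx":0,"ty":0,"tz":-0.012,"turn":0},{"tx":0,"ty":0,"tz":-0.012,"turn":0}]'
```

```text
time_s: 12.85
ee_pos: [0.5256, -0.1138, 0.1191]
tool_rot: [0.635, -3.076, -0.0]
contact_force: [-0.5, -0.4, -0.3]
grip_width: 0.0153
grip_force: 44.3
time_s: 13.15
ee_pos: [0.5256, -0.1137, 0.1155]
tool_rot: [0.635, -3.077, -0.0]
contact_force: [-0.5, 0.0, -1.1]
grip_width: 0.0154
grip_force: 44.3
```

In the hole, with no force. On down to the plate in small steps.

```bash
python3 -m crank '[{"tx":0,"ty":0,"tz":-0.006,"turn":0},{"tx":0,"ty":0,"tz":-0.01,"turn":0},{"tx":0,"ty":0,"tz":-0.01,"turn":0}]'
python3 -m crank '[{"tx":0,"ty":0,"tz":-0.003,"turn":0},{"tx":0,"ty":0,"tz":-0.004,"turn":0},{"tx":0,"ty":0,"tz":-0.004,"turn":0}]'
```

```text
time_s: 13.45
ee_pos: [0.5257, -0.1138, 0.1126]
tool_rot: [0.635, -3.077, -0.0]
contact_force: [0.7, 0.3, -0.9]
grip_width: 0.015
grip_force: 44.3
time_s: 13.75
ee_pos: [0.5257, -0.1138, 0.1115]
tool_rot: [0.635, -3.077, 0.0]
contact_force: [0.3, -0.6, -1.7]
grip_width: 0.0152
grip_force: 44.3
```

```bash
python3 -m crank '[{"tx":0,"ty":0,"tz":-0.002,"turn":0},{"tx":0,"ty":0,"tz":-0.003,"turn":0},{"tx":0,"ty":0,"tz":-0.003,"turn":0}]'
python3 -m crank '[{"tx":0,"ty":0,"tz":-0.002,"turn":0},{"tx":0,"ty":0,"tz":-0.003,"turn":0},{"tx":0,"ty":0,"tz":-0.003,"turn":0}]'
```

```text
time_s: 14.05
ee_pos: [0.5259, -0.1138, 0.111]
tool_rot: [-0.635, 3.076, -0.0]
contact_force: [-0.6, 0.2, 4.3]
grip_width: 0.0153
grip_force: 45.0
time_s: 14.35
ee_pos: [0.526, -0.1138, 0.1108]
tool_rot: [-0.635, 3.076, -0.001]
contact_force: [-3.8, 0.8, 12.5]
grip_width: 0.0148
grip_force: 46.1
```

The pin is on the plate. I ease off to about 6 N and slide clockwise in small steps, watching for the force to vanish and z to drop.

```bash
python3 -m crank '[{"tx":0,"ty":0,"tz":0.002,"turn":0},{"tx":-0.003,"ty":0.0005,"tz":0.002,"turn":0},{"tx":-0.007,"ty":0.001,"tz":0.002,"turn":0},{"tx":-0.007,"ty":0.001,"tz":0.002,"turn":0}]'
python3 -m crank '[{"tx":-0.003,"ty":0.0005,"tz":0,"turn":0},{"tx":-0.003,"ty":0.0005,"tz":0,"turn":0}]'
```

```text
time_s: 14.75
ee_pos: [0.525, -0.1138, 0.111]
tool_rot: [-0.634, 3.074, -0.002]
contact_force: [1.9, -0.4, 5.1]
grip_width: 0.0153
grip_force: 45.0
time_s: 14.95
ee_pos: [0.5241, -0.1136, 0.1109]
tool_rot: [-0.634, 3.074, -0.002]
contact_force: [3.7, -1.0, 5.8]
grip_width: 0.015
grip_force: 45.2
```

```bash
for i in 1 2; do :; done
python3 -m crank '[{"tx":-0.0025,"ty":0.0005,"tz":0,"turn":0},{"tx":-0.0025,"ty":0.0005,"tz":0,"turn":0}]'
python3 -m crank '[{"tx":-0.0025,"ty":0.0005,"tz":0,"turn":0},{"tx":-0.0025,"ty":0.0005,"tz":0,"turn":0}]'
python3 -m crank '[{"tx":-0.0025,"ty":0.0005,"tz":0,"turn":0},{"tx":-0.0025,"ty":0.0005,"tz":0,"turn":0}]'
```

```text
time_s: 15.15
ee_pos: [0.5234, -0.1135, 0.1109]
tool_rot: [-0.634, 3.074, -0.002]
contact_force: [4.1, -1.6, 4.6]
grip_width: 0.0152
grip_force: 45.1
time_s: 15.35
ee_pos: [0.5229, -0.1134, 0.1109]
tool_rot: [-0.634, 3.074, -0.002]
contact_force: [6.5, -1.9, 4.4]
grip_width: 0.0156
grip_force: 45.1
time_s: 15.55
ee_pos: [0.522, -0.1133, 0.1108]
tool_rot: [-0.634, 3.074, -0.002]
contact_force: [6.2, -1.4, 4.7]
grip_width: 0.0149
grip_force: 45.2
```

```bash
python3 -m crank '[{"tx":-0.0025,"ty":0.0005,"tz":0,"turn":0},{"tx":-0.0025,"ty":0.0005,"tz":0,"turn":0}]'
python3 -m crank '[{"tx":-0.0025,"ty":0.0006,"tz":-0.0005,"turn":0},{"tx":-0.0025,"ty":0.0006,"tz":-0.0005,"turn":0}]'
```

```text
time_s: 15.75
ee_pos: [0.52, -0.113, 0.1104]
tool_rot: [-0.634, 3.076, -0.001]
contact_force: [3.5, -1.4, 1.2]
grip_width: 0.0152
grip_force: 44.7
time_s: 15.95
ee_pos: [0.5182, -0.1126, 0.1098]
tool_rot: [0.634, -3.075, -0.001]
contact_force: [2.3, -1.4, 1.2]
grip_width: 0.0152
grip_force: 44.6
```

```bash
python3 -m crank '[{"tx":-0.0025,"ty":0.0006,"tz":0,"turn":0},{"tx":-0.0025,"ty":0.0006,"tz":0,"turn":0}]'
```

```text
time_s: 16.15
ee_pos: [0.5178, -0.1124, 0.1099]
tool_rot: [0.634, -3.076, -0.0]
contact_force: [2.6, -1.2, -1.7]
grip_width: 0.0153
grip_force: 44.3
```

The vertical force has vanished and z is falling, so the pin is at the socket. I lower gently here.

```bash
python3 -m crank '[{"tx":0,"ty":0,"tz":-0.003,"turn":0},{"tx":0,"ty":0,"tz":-0.003,"turn":0}]'
python3 -m crank '[{"tx":0,"ty":0,"tz":-0.003,"turn":0},{"tx":0,"ty":0,"tz":-0.003,"turn":0}]'
```

```text
time_s: 16.35
ee_pos: [0.518, -0.1124, 0.1091]
tool_rot: [0.635, -3.076, -0.0]
contact_force: [2.9, -1.1, -0.6]
grip_width: 0.0152
grip_force: 44.6
time_s: 16.55
ee_pos: [0.5181, -0.1124, 0.1083]
tool_rot: [0.635, -3.077, -0.0]
contact_force: [2.5, -1.7, -0.5]
grip_width: 0.015
grip_force: 44.6
```

```bash
python3 -m crank '[{"tx":0,"ty":0,"tz":-0.004,"turn":0},{"tx":0,"ty":0,"tz":-0.008,"turn":0},{"tx":0,"ty":0,"tz":-0.008,"turn":0}]'
```

```text
time_s: 16.85
ee_pos: [0.5182, -0.1123, 0.1058]
tool_rot: [0.635, -3.077, -0.0]
contact_force: [3.1, -1.4, -1.1]
grip_width: 0.0155
grip_force: 44.5
```

```bash
python3 -m crank '[{"tx":0,"ty":0,"tz":-0.004,"turn":0},{"tx":0,"ty":0,"tz":-0.008,"turn":0},{"tx":0,"ty":0,"tz":-0.012,"turn":0},{"tx":0,"ty":0,"tz":-0.012,"turn":0}]'
```

```text
time_s: 17.25
ee_pos: [0.5183, -0.1123, 0.1022]
tool_rot: [-0.635, 3.077, 0.0]
contact_force: [2.5, -0.7, 0.1]
grip_width: 0.0151
grip_force: 44.5
```

```bash
python3 -m crank '[{"tx":0,"ty":0,"tz":-0.004,"turn":0},{"tx":0,"ty":0,"tz":-0.008,"turn":0},{"tx":0,"ty":0,"tz":-0.008,"turn":0}]'
python3 -m crank '[{"tx":0,"ty":0,"tz":-0.004,"turn":0},{"tx":0,"ty":0,"tz":-0.004,"turn":0}]'
```

```text
time_s: 17.55
ee_pos: [0.5182, -0.1124, 0.0999]
tool_rot: [0.635, -3.077, -0.0]
contact_force: [3.3, -1.2, -0.3]
grip_width: 0.0152
grip_force: 44.5
time_s: 17.75
ee_pos: [0.5183, -0.1124, 0.0987]
tool_rot: [-0.635, 3.077, -0.0]
contact_force: [3.3, -1.3, -0.9]
grip_width: 0.0151
grip_force: 44.5
```

```bash
python3 -m crank '[{"tx":0,"ty":0,"tz":-0.002,"turn":0},{"tx":0,"ty":0,"tz":-0.002,"turn":0}]'
```

```text
time_s: 17.95
ee_pos: [0.5183, -0.1124, 0.0982]
tool_rot: [-0.635, 3.077, -0.0]
contact_force: [3.1, -0.9, 1.0]
grip_width: 0.0151
grip_force: 44.6
```

The foot is at about 37 mm, so it is home. I release and lift.

```bash
python3 -m crank '[{"tx":0,"ty":0,"tz":0,"turn":0},{"tx":0,"ty":0,"tz":0,"turn":0},{"tx":0,"ty":0,"tz":0,"turn":0},{"tx":0,"ty":0,"tz":0,"turn":0},{"tx":0,"ty":0,"tz":0,"turn":0}]' 0.2
python3 -m crank '[{"tx":0,"ty":0,"tz":0.08,"turn":0},{"tx":0,"ty":0,"tz":0.2,"turn":0},{"tx":0,"ty":0,"tz":0.35,"turn":0},{"tx":0,"ty":0,"tz":0.4,"turn":0},{"tx":0,"ty":0,"tz":0.4,"turn":0},{"tx":0,"ty":0,"tz":0.4,"turn":0}]'
python3 - <<'E'
from h import *
w=report(np.array([.532,-.072]));im=head(.123,w)
cv2.imwrite('pics/w8.png',im[:,:,::-1])
E
```

```text
time_s: 18.45
ee_pos: [0.518, -0.1123, 0.0981]
tool_rot: [0.635, -3.076, -0.0]
contact_force: [-0.3, 1.0, -0.4]
grip_width: 0.0686
grip_force: 0.0
time_s: 19.05
ee_pos: [0.5179, -0.1124, 0.2179]
tool_rot: [0.635, -3.077, -0.0]
contact_force: [0.6, -0.7, -0.3]
grip_width: 0.0682
grip_force: 0.0
pointer n 125 rmin 0.06600431536462391 ang 83.77796762201297 | mark n 0 ang 0
head 236 ((519.08203125, -112.5578842163086), (14.859434127807617, 14.186600685119629), 22.77326011657715) [ 0.51936394 -0.11258195] z 0.12235787696424655
```

View pics/w8.png

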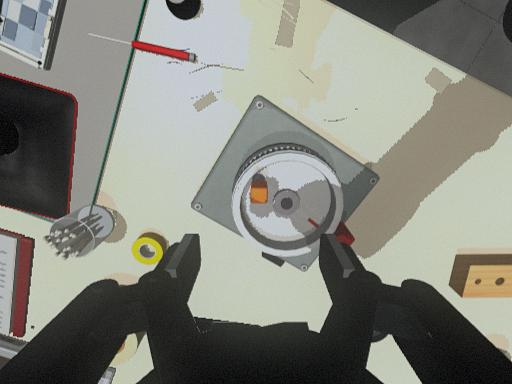

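The pin stands upright in the pulley at (259,188). Its head top is at 0.122 m, against 0.123 m when home, and the mark is slightly past the pointer. The robot is clear of everything.

```bash
python3 -c "
from plant import hand_in
print(hand_in())"
```

```text
the job is handed in; nothing more can be done
None
```

I handed the job in at about 19 s, with no verdict returned: the pulley was turned to the pointer and let go, and the pin stands upright and home in the socket, its foot at about 37 mm. The force read at the wrist peaked at about 13 N, no bystander was touched, and I did not re-measure the red line's final position, which should be about 9 mm past the pointer.

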